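# Start a copy on the desk printer

## Robot

A 6-joint arm with a two-finger parallel gripper is mounted at the origin on the work surface. World frame = base frame: x ahead of the robot, y to its left, z up, the work surface at z = 0. Lengths are in m, angles in rad, forces in N, time in s.
With the tool pointing down it reaches from about 0.3 to 0.775 m from the base axis. Payload 14.6 kg.
Tool frame: the origin (TCP) lies between the finger pads; the fingertips stand 25 mm ahead of it and the grasp point (between the pads) lies 6 mm ahead of it; z points along the fingers, y is the line along which they close (so a half turn about z gives the same grasp; the last joint's range is limited). The gripper opens to 94 mm and grips with 3 to 60 N. Pads are 16 mm wide; open, the fingers measure 119 mm over their backs; the gripper's body (75 mm by 177 mm) begins 78 mm behind the grasp point.
Start: joints at [-1.215, 0.3, 1.521, -0, 1.321, -0.067], TCP at [0.226, -0.502, 0.204] pointing down, gripper open.
Joint ranges: [-3.03, 3.03], [-0.79, 2.21], [0.23, 2.52], [-1.04, 4.18], [0, 3.07], [-2.55, 2.55]. Speed limits (rad/s): [2.22, 2.22, 2.57, 3.14, 3.14, 3.14].

## Interface

Orientations are given as a rotation vector (axis times angle).
In Python, from station import r gives the robot as it stands.
- The arm moves only by the shell command python3 -m handwheel 'ROWS' [OPENING] [FORCE]. ROWS is JSON, a list of rows, each a list of 2 entries, a list of its own where there are three numbers: the shift along the tool's x, y, z in units of 200 mm (1.0 is 200 mm), then the turn, a rotation vector about the tool's x, y, z in units of 6 degrees (1.0 is 6 degrees). A call has 1 to 20 rows; each row shifts and turns the commanded pose from where the row before left it, along the tool's axes as they then stand; what a row does not reach is not made up. A row lasts 1/12 s, in which the tool goes at most 41.7 mm and 7.16 degrees, less where a joint would pass 70% of its speed; a pose out of reach is approached as far as the arm can. A call with a number of a shift or a turn outside -1 to 1 is refused whole. A call with a gripper value outside its range is refused whole. OPENING is the opening, from -1 (shut) to 1 (fully open), set as the call begins (- or left out, the last holds). The fingers move at their own pace and stop on an object; FORCE is the grip in N (left out, the last holds). Time passes only in rows, so rows that do not move let the fingers close. It gives the time, the measured TCP pose, the force, the opening and the grip force at its end, in the units of the state.
- r.state(): the state, without advancing time (a new reading comes with each control period).
- r.read_camera(name): name is "side" or "top" or "wrist"; returns the picture (400x640x3 uint8, red, green, blue); there is no depth.
- r.camera_info(name): a dict with "camera_matrix" (3x3 intrinsics, pixels), "dist_coeffs" ([k1, k2, p1, p2, k3] as OpenCV has them; the pictures are not rectified), "origin" and "attitude" of the camera in the world. Camera axes: x right, y down, z forward; pixel columns grow to the right and rows downward; lengths in m; the calibration is good to about 2 mm. A picture is of the moment at which its call begins: read the wrist's pose just before it. camera_info takes no time and is no camera call; for the wrist camera it gives the pose at the moment of the call.
- r.finish_job(): hands the job in; it is judged then, once.
The state is a dict: "time": time; "joint_positions": joint angles; "joint_velocities": joint speeds; "effort": joint torques, N m; "tcp_pos": TCP position; "ee_rot": TCP orientation; "force": force on the tool from outside, world axes, zero at the start; "moment": the same for the moment, N m; "grip_width": finger opening in m; "grasp_force": force on a finger pad.
Only numpy, scipy, OpenCV 4.12 (cv2) and the standard library are available. Lean on these libraries where they do the work, as an engineer would, in place of code of your own. Each camera call takes 0.05 s, during which the arm holds its last target. There are 200 camera calls.

## Task

Start a copy on the desk printer, using only the closed fingers and gripping or lifting nothing: first push the part-open scanner lid fully shut without slamming it, then press the blue-marked end of the white power rocker all the way down so that it stays on, and last press the green button all the way down and let it come up again. Do not open the lid further, do not press the green button before the lid is shut and the power is on, leave the yellow and red buttons alone, and leave the other things on the desk and the eraser on the printer where they are.

Things in the scene. Friction and masses are not known exactly. Their poses are not given: they have to be found in the camera images.
- printer: fixed dark blue-grey printer, 300 mm deep (x), 400 mm wide (y); origin: centre of its underside; x to its back, y to its left seen from the robot. The front 80 mm of its top (x -150 to -70 mm) is a flat grey control deck 130 mm above the desk, with the rocker at y = +150 mm and three buttons around y = 0, all at x = -111 mm; behind lie the scanner glass and its lid
- lid (a joint): angle of the scanner lid, rad: 0 shut (hard stop), grows as it opens (starts 0.2 to 0.45). Hinged along its far (+x) edge; stays where it is left; about 2 to 5 N down on its front part pushes it shut. A slab 218 mm from hinge axis to front edge, 396 mm wide, 22 mm thick; shut, its top is 163 mm above the desk
- lid_press (a point): a point on the lid's top face, in the middle of its width, 170 mm from the hinge axis and 48 mm behind the front edge; moves with the lid
- lid_hinge (a point): point on the lid's hinge axis at mid-width (printer x = +150 mm, 141 mm above the desk, level with the lid's underside); the axis runs along the printer's y
- rocker (a joint): angle of the white power rocker, rad: 0 off (marked end up), 0.4 on (marked end fully down, hard stop); about 3 N on the marked end turns it and it stays where it is left. A paddle 28 mm (x) x 60 mm (y) x 8 mm pivoting at its middle, 14 mm above the deck
- rocker_on (a point): centre of the blue-marked end of the power rocker, on its top face, 22 mm from the pivot towards the printer's left (+y) end; about 152 mm above the desk when off, sinking about 9 mm when on; moves with the rocker
- green (a joint): green (start copy) push button on the control deck, 28 mm wide; the one to press. Sprung: fully down takes about 5 N, and it comes up again by itself. Value: 0 up, 0.006 m fully down; press it all the way. The three buttons stand in a row 65 mm apart, in an order that varies.
- green_top (a point): centre of the top face of the green button, 148 mm above the desk when up (18 mm above the deck, 6 mm above its black collar, 44 mm wide); moves with it
- yellow (a joint): yellow push button on the control deck, 28 mm wide; not to be pressed. Sprung: fully down takes about 5 N, and it comes up again by itself. Value: 0 up, 0.006 m fully down; leave it at 0. The three buttons stand in a row 65 mm apart, in an order that varies.
- yellow_top (a point): centre of the top face of the yellow button, 148 mm above the desk when up
- red (a joint): red push button on the control deck, 28 mm wide; not to be pressed. Sprung: fully down takes about 5 N, and it comes up again by itself. Value: 0 up, 0.006 m fully down; leave it at 0. The three buttons stand in a row 65 mm apart, in an order that varies.
- red_top (a point): centre of the top face of the red button, 148 mm above the desk when up
- eraser: small white eraser, 22 x 45 x 13 mm, lying loose on the printer's control deck near its right (-y) end; bystander; origin at the centre of its underside
- mug: blue mug, 80 mm wide, 90 mm high, beside the printer on its left; bystander; origin at the centre of its underside
- pencup: dark pen cup, 76 mm wide, pens up to 150 mm high, beside the printer on its right; bystander; origin at the centre of its underside
- stapler: red and black stapler, 125 x 34 x 45 mm; bystander; origin at the centre of its underside
- phone: black phone, 72 x 148 x 9 mm, flat on the desk in front of the printer; bystander; origin at the centre of its underside
- gluestick: yellow glue stick standing upright, 27 mm wide, 88 mm high; bystander; origin at the centre of its underside
- tape: tape dispenser, 115 x 50 x 60 mm; bystander; origin at the centre of its underside

How it is judged:
On the way, in this order (a step that is already met when the one before it is completed fails the run):
1. the scanner lid is fully shut (within 0.03 rad) (value of joint lid below 0.03 rad), for 0.1 s.
2. the power rocker is pressed on (beyond 0.3 of 0.4 rad) (value of joint rocker above 0.3 rad), for 0.1 s.
3. the green button is pressed down (beyond 4 of 6 mm) (value of joint green above 0.004 m), for 0.05 s.
At the end, for the whole second after the job is handed in: lid shut (below 0.03 rad), rocker on (above 0.3 rad), all three buttons up again (below 1.5 mm), every loose thing within 15 mm of where it stood (value of joint lid below 0.03 rad and value of joint rocker above 0.3 rad and value of joint each of green, yellow, red below 0.0015 m and distance of each of eraser, mug, pencup, stapler, phone, gluestick, tape from where it was at the start of the episode below 0.015 m); the robot touches nothing.
It fails at once if the lid is lifted further open (beyond 0.6 rad) (value of joint lid above 0.6 rad).
It fails at once if the lid is slammed (closing faster than 2 rad/s) (velocity of joint lid below -2 rad/s).
It fails at once if the green button is pressed while the lid is open or the power is off (value of joint green above 0.003 m and (value of joint lid above 0.04 rad or value of joint rocker below 0.28 rad)).
It fails at once if the yellow or the red button is pressed (value of joint any of yellow, red above 0.003 m).
It fails at once if a loose thing is moved by more than 20 mm, lifted or tipped (distance of any of eraser, mug, pencup, stapler, phone, gluestick, tape from where it was at the start of the episode above 0.02 m or angle between any of eraser, mug, pencup, stapler, phone, gluestick, tape's own z axis and vertical above 0.3 rad).
It also fails if it takes over 48 s, if anything falls off the work surface, if the arm or the gripper's body presses on something with over 40 N, if the wrist force passes 120 N, or if a joint passes its speed limit or range.

## Working session

There is one attempt and no reset: what is moved stays moved. The work goes in short steps, Python scripts to look and compute and a shell command to move; the robot and the scene stay as the last step left them, time stands still between calls to the robot, and variables do not carry over. Pictures are saved under pics/ and viewed, at most 10 in all, crops included, and the job is handed in when it is done.

```bash
mkdir -p pics; ls
python3 - <<'E'
from station import r
import cv2,numpy as np
for n in("top","side"):
    im=r.read_camera(n);cv2.imwrite(f"pics/{n}0.png",im[:,:,::-1])
    i=r.camera_info(n);print(n,i)
s=r.state();print(s['time'],s['tcp_pos'],s['ee_rot'],s['force'],s['grip_width'])
E
```

```text
pics
top {'camera_matrix': array([[395.6853427 ,   0.        , 317.71550921],
       [  0.        , 395.6853427 , 205.83694506],
       [  0.        ,   0.        ,   1.        ]]), 'dist_coeffs': array([0.0294979, 0.       , 0.       , 0.       , 0.       ]), 'origin': array([ 0.46758774, -0.0061717 ,  1.20543207]), 'attitude': array([-2.12724482,  2.17404844, -0.12848851])}
side {'camera_matrix': array([[431.94851252,   0.        , 323.81630658],
       [  0.        , 431.94851252, 195.41710855],
       [  0.        ,   0.        ,   1.        ]]), 'dist_coeffs': array([0.01451839, 0.        , 0.        , 0.        , 0.        ]), 'origin': array([-0.07485644,  0.83689938,  0.95543086]), 'attitude': array([-0.81460768,  2.44117439, -1.21301395])}
0.1 [ 0.22558321 -0.50135008  0.20305664] [-3.07066349e+00 -6.58984234e-01  1.54795285e-04] [ 0.63342571  0.50485569 -0.39279125] 0.09426319425443597
```

View pics/top0.png

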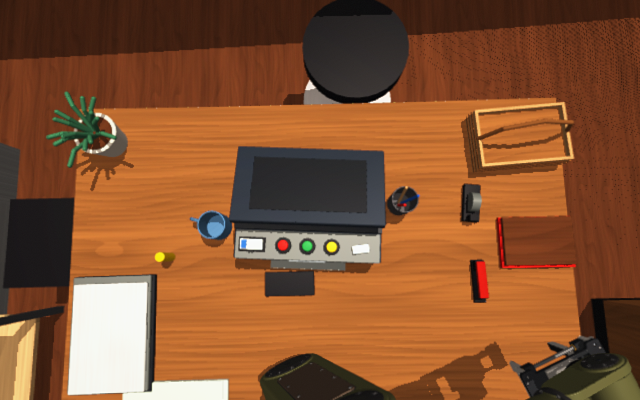

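View pics/side0.png

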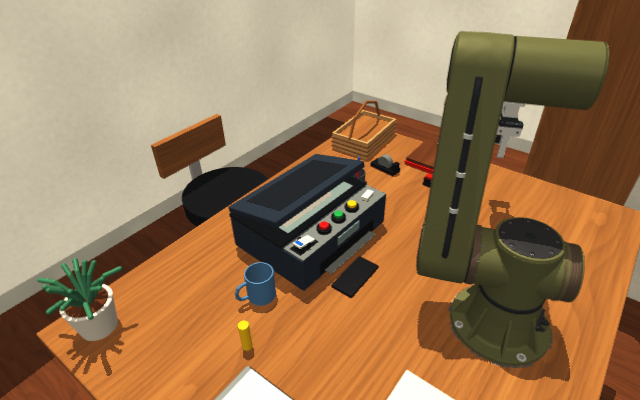

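The top view shows red (283,245), green (307,246), yellow (331,247), the rocker at (252,244) with its blue end on the left, and the eraser at (360,249). The side view agrees, with the lid ajar. Next I'll compute positions.

```bash
cat > h.py <<'E'
from station import r
import cv2,numpy as np
from scipy.spatial.transform import Rotation as R
def ray(n,uv):
    i=r.camera_info(n);p=cv2.undistortPoints(np.float64([[uv]]),i['camera_matrix'],i['dist_coeffs'])[0,0]
    return np.array(i['origin']),R.from_rotvec(i['attitude']).apply([*p,1])
def onz(n,uv,z):
    o,d=ray(n,uv);return o+d*(z-o[2])/d[2]
def cent(im,lo,hi,box):
    u0,v0,u1,v1=box;h=cv2.cvtColor(im[v0:v1,u0:u1],cv2.COLOR_RGB2HSV)
    m=cv2.inRange(h,lo,hi);k,l,s,c=cv2.connectedComponentsWithStats(m)
    j=1+np.argmax(s[1:,4]);return c[j]+[u0,v0],s[j,4]
E
python3 - <<'E'
from h import *
C=dict(red=((0,150,80),(8,255,255)),green=((50,120,50),(80,255,255)),yellow=((22,150,100),(35,255,255)),blue=((95,120,100),(125,255,255)))
for n,b in(("top",(235,232,380,262)),("side",(285,180,385,255))):
    im=r.read_camera(n)
    for k,(lo,hi) in C.items():
        c,a=cent(im,lo,hi,b);print(n,k,c.round(1),a,onz(n,c,.152 if k=='blue' else .148).round(4))
# lid front edge and hinge edge in printer frame
for uv in((231.5,221),(384.5,224),(239,147),(384,152)):
    print(uv,[onz("top",uv,z).round(3).tolist() for z in(.163,.2,.23,.25)])
cv2.imwrite("pics/c.png",cv2.resize(r.read_camera("top")[140:270,220:400,::-1],None,fx=4,fy=4,interpolation=cv2.INTER_CUBIC))
E
```

```text
top red [282.4 244.9] 100 [0.5016 0.0983 0.148 ]
top green [306.9 245.9] 94 [0.4976 0.0332 0.148 ]
top yellow [331.2 246.3] 96 [ 0.495  -0.0315  0.148 ]
top blue [243.3 243.6] 35 [0.5071 0.2016 0.152 ]
side red [323.5 225.2] 71 [0.4985 0.1004 0.148 ]
side green [338.  214.4] 63 [0.4936 0.0365 0.148 ]
side yellow [351.4 202.9] 45 [ 0.4928 -0.0323  0.148 ]
side blue [298.7 242.8] 21 [0.5056 0.2015 0.152 ]
(231.5, 221) [[0.567, 0.231, 0.163], [0.563, 0.222, 0.2], [0.561, 0.216, 0.23], [0.559, 0.211, 0.25]]
(384.5, 224) [[0.55, -0.173, 0.163], [0.547, -0.167, 0.2], [0.545, -0.162, 0.23], [0.543, -0.159, 0.25]]
(239, 147) [[0.768, 0.212, 0.163], [0.757, 0.204, 0.2], [0.748, 0.198, 0.23], [0.743, 0.194, 0.25]]
(384, 152) [[0.745, -0.18, 0.163], [0.735, -0.174, 0.2], [0.727, -0.169, 0.23], [0.721, -0.165, 0.25]]
```

View pics/c.png

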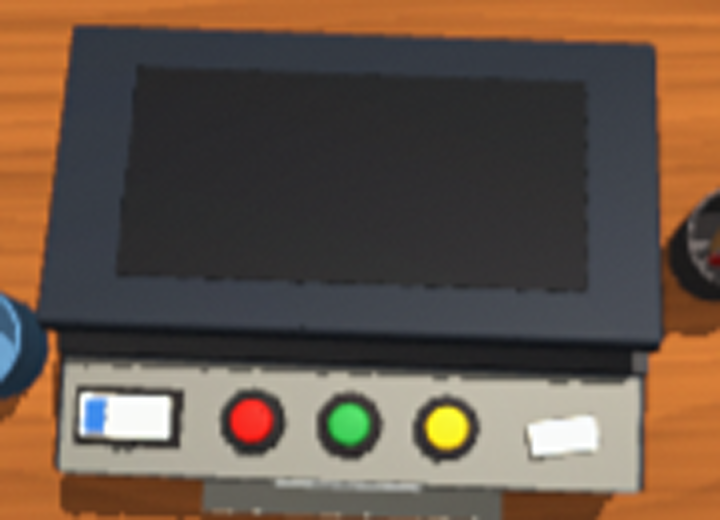

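Green is at about (0.4965, 0.034) with the printer yawed about -2.9°. The lid press point is near (0.587, 0.029), and the lid is about 0.28 rad open. I'll rise, close the fingers and align.

```bash
python3 -m handwheel '[[[0,0,-0.18],[0,0,0]],[[0,0,-0.18],[0,0,0.9]],[[0,0,-0.18],[0,0,0.9]],[[0,0,-0.18],[0,0,0.9]],[[0,0,0],[0,0,0.9]],[[0,0,0],[0,0,0.9]],[[0,0,0],[0,0,0]],[[0,0,0],[0,0,0]]]' -1 20
cat >> h.py <<'E'
def go(p):
    s=r.state();T=R.from_rotvec(s['ee_rot']);d=T.inv().apply(np.array(p)-s['tcp_pos'])
    print('t',round(s['time'],2),'tcp',np.round(s['tcp_pos'],4),'F',np.round(s['force'],2),'w',round(s['grip_width'],4),'units',np.round(d/.2,3),'toolx',T.as_matrix()[:,0].round(3),'toolz',T.as_matrix()[:,2].round(3))
E
python3 -c "
from h import *
go([.587,.029,.34])"
```

```text
time: 0.92
tcp_pos: [0.2256, -0.5015, 0.3472]
ee_rot: [-3.14, 0.072, 0.0]
force: [-0.1, -0.8, -0.1]
grip_width: 0.0441
grasp_force: 0.0
t 0.92 tcp [ 0.2256 -0.5015  0.3472] F [-0.11 -0.82 -0.05] w 0.0441 units [ 1.684 -2.732  0.037] toolx [ 0.999 -0.046 -0.   ] toolz [-0.     0.001 -1.   ]
```

```bash
python3 -m handwheel '[[[0.105,-0.17,0],[0,0,0]],[[0.105,-0.17,0],[0,0,0]],[[0.105,-0.17,0],[0,0,0]],[[0.105,-0.17,0],[0,0,0]],[[0.105,-0.17,0],[0,0,0]],[[0.105,-0.17,0],[0,0,0]],[[0.105,-0.17,0],[0,0,0]],[[0.105,-0.17,0],[0,0,0]],[[0.105,-0.17,0],[0,0,0]],[[0.105,-0.17,0],[0,0,0]],[[0.105,-0.17,0],[0,0,0]],[[0.105,-0.17,0],[0,0,0]],[[0.105,-0.17,0],[0,0,0]],[[0.105,-0.17,0],[0,0,0]],[[0.105,-0.17,0],[0,0,0]],[[0.105,-0.17,0],[0,0,0]],[[0,0,0],[0,0,0]],[[0,0,0],[0,0,0]]]'
python3 - <<'E'
from h import *
go([.587,.029,.24])
cv2.imwrite("pics/w1.png",r.read_camera("wrist")[:,:,::-1])
cv2.imwrite("pics/s1.png",r.read_camera("side")[:,:,::-1])
E
```

```text
time: 2.42
tcp_pos: [0.588, 0.027, 0.3461]
ee_rot: [3.141, -0.067, -0.004]
force: [0.3, 0.7, -0.2]
grip_width: 0.0006
grasp_force: 0.0
t 2.42 tcp [0.588  0.027  0.3461] F [ 0.27  0.68 -0.22] w 0.0006 units [-0.004 -0.01   0.531] toolx [ 0.999 -0.043 -0.002] toolz [-0.002  0.    -1.   ]
```

View pics/w1.png

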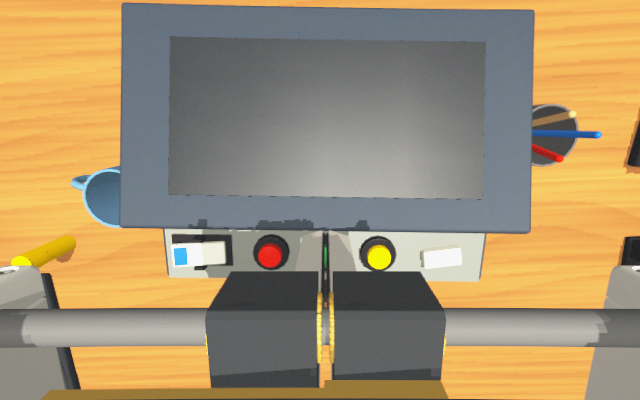

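View pics/s1.png

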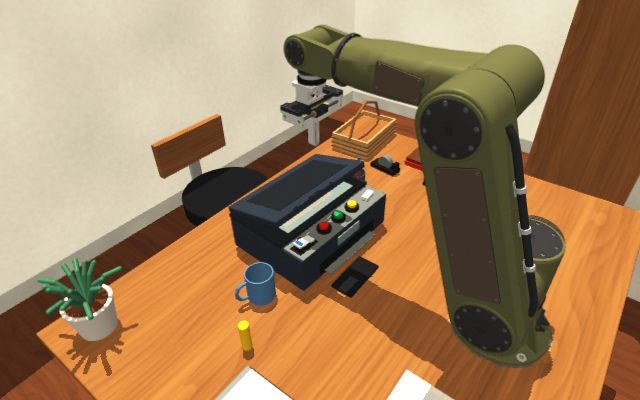

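The wrist view shows the closed fingers centred on the printer, the lid front edge at row ~230, and red and yellow either side of the hidden green. The side view shows the gripper above the lid. Lowering gently.

```bash
python3 -m handwheel '[[[0,-0.01,0.1],[0,0,0]],[[0,0,0.12],[0,0,0]],[[0,0,0.12],[0,0,0]],[[0,0,0.08],[0,0,0]],[[0,0,0.02],[0,0,0]],[[0,0,0.02],[0,0,0]],[[0,0,0.02],[0,0,0]],[[0,0,0.02],[0,0,0]],[[0,0,0.02],[0,0,0]],[[0,0,0.02],[0,0,0]],[[0,0,0.02],[0,0,0]],[[0,0,0.02],[0,0,0]],[[0,0,0.02],[0,0,0]],[[0,0,0.02],[0,0,0]],[[0,0,0.02],[0,0,0]],[[0,0,0.02],[0,0,0]],[[0,0,0],[0,0,0]]]'
```

```text
time: 3.93
tcp_pos: [0.5874, 0.0275, 0.2146]
ee_rot: [3.141, -0.076, -0.002]
force: [0.5, -0.8, 0.0]
grip_width: 0.0001
grasp_force: 0.0
```

```bash
python3 -m handwheel '[[[0,0,0.02],[0,0,0]],[[0,0,0.02],[0,0,0]],[[0,0,0.02],[0,0,0]]]'
python3 - <<'E'
from h import *
go([.587,.029,.188])
cv2.imwrite("pics/s2.png",cv2.resize(r.read_camera("side")[90:300,200:420,::-1],None,fx=2.5,fy=2.5))
E
```

```text
time: 4.18
tcp_pos: [0.5877, 0.0275, 0.2034]
ee_rot: [3.141, -0.076, 0.0]
force: [-0.6, -0.5, 2.7]
grip_width: 0.0005
grasp_force: 1.0
t 4.18 tcp [0.5877 0.0275 0.2034] F [-0.6  -0.46  2.66] w 0.0005 units [-0.004 -0.007  0.077] toolx [ 0.999 -0.048  0.   ] toolz [ 0. -0. -1.]
```

View pics/s2.png

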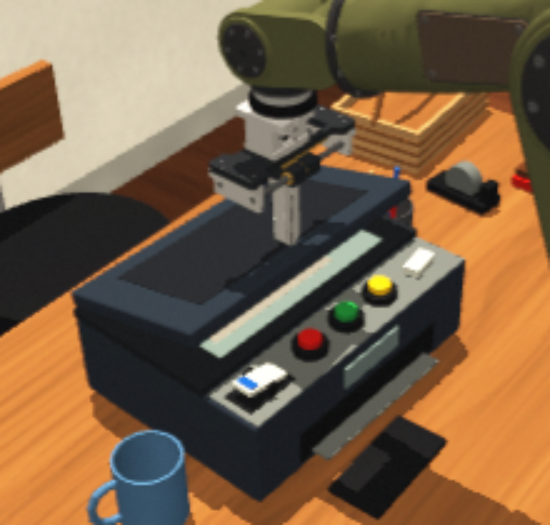

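The fingers are on the lid, pushing with 2.7 N, and the gap is still open at the front. Continuing down.

```bash
python3 -m handwheel '[[[0,0,0.02],[0,0,0]],[[0,0,0.02],[0,0,0]],[[0,0,0.02],[0,0,0]],[[0,0,0.01],[0,0,0]],[[0,0,0.008],[0,0,0]],[[0,0,0.005],[0,0,0]],[[0,0,0],[0,0,0]],[[0,0,0],[0,0,0]]]'
```

```text
time: 4.9
tcp_pos: [0.5878, 0.0275, 0.1869]
ee_rot: [-3.141, 0.076, -0.0]
force: [-0.3, -0.3, 0.8]
grip_width: 0.0008
grasp_force: 0.0
```

```bash
python3 -m handwheel '[[[0,0,0.006],[0,0,0]],[[0,0,0.006],[0,0,0]],[[0,0,0],[0,0,0]]]'
```

```text
time: 5.15
tcp_pos: [0.5877, 0.0275, 0.1844]
ee_rot: [-3.141, 0.076, 0.0]
force: [-0.4, 0.3, 1.9]
grip_width: 0.0002
grasp_force: 0.6
```

```bash
python3 -m handwheel '[[[0,0,0.008],[0,0,0]],[[0,0,0.008],[0,0,0]],[[0,0,0],[0,0,0]]]'
```

```text
time: 5.4
tcp_pos: [0.5876, 0.0275, 0.181]
ee_rot: [-3.141, 0.076, 0.001]
force: [-1.2, 0.6, 0.3]
grip_width: 0.0004
grasp_force: 0.5
```

```bash
python3 -m handwheel '[[[0,0,0.008],[0,0,0]],[[0,0,0.008],[0,0,0]]]';python3 - <<'E'
from h import *
go([.587,.029,.188])
cv2.imwrite("pics/s3.png",cv2.resize(r.read_camera("side")[130:280,220:400,::-1],None,fx=4,fy=4))
E
```

```text
time: 5.57
tcp_pos: [0.5877, 0.0275, 0.1781]
ee_rot: [-3.141, 0.076, -0.0]
force: [-2.0, 0.2, 2.8]
grip_width: 0.0004
grasp_force: 1.0
t 5.57 tcp [0.5877 0.0275 0.1781] F [-1.98  0.17  2.78] w 0.0004 units [-0.004 -0.007 -0.05 ] toolx [ 0.999 -0.048  0.   ] toolz [ 0.  0. -1.]
```

View pics/s3.png

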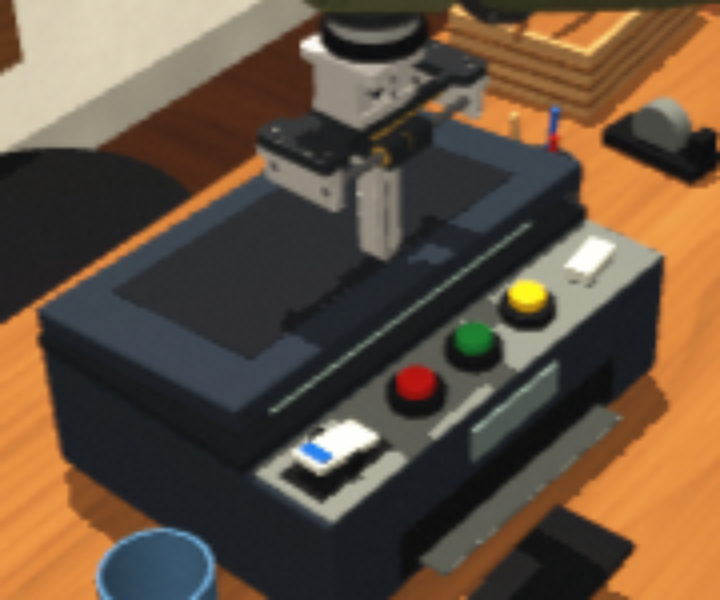

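The lid is still slightly open: a thin strip of glass shows at the front edge. Pushing on until there is a firm stop.

```bash
python3 -m handwheel '[[[0,0,0.01],[0,0,0]],[[0,0,0.01],[0,0,0]],[[0,0,0],[0,0,0]]]';python3 -m handwheel '[[[0,0,0.01],[0,0,0]],[[0,0,0.01],[0,0,0]],[[0,0,0],[0,0,0]]]'
```

```text
time: 5.87
tcp_pos: [0.5876, 0.0275, 0.1736]
ee_rot: [-3.141, 0.076, 0.001]
force: [-0.5, -0.8, 0.6]
grip_width: 0.0005
grasp_force: 0.2
time: 6.12
tcp_pos: [0.5876, 0.0275, 0.1697]
ee_rot: [-3.141, 0.076, 0.001]
force: [-0.4, -0.1, -0.2]
grip_width: 0.0006
grasp_force: 0.1
```

Run:
```python
from h import *
i=r.camera_info("side");T=R.from_rotvec(i['attitude'])
for z in(.141,.153,.163,.175):
    p=T.inv().apply(np.array([.588,.0275,z])-i['origin']);print(z,cv2.projectPoints(p[None],np.zeros(3),np.zeros(3),i['camera_matrix'],i['dist_coeffs'])[0].ravel())
go([.588,.0275,.16])
cv2.imwrite("pics/s4.png",cv2.resize(r.read_camera("side")[130:280,220:400,::-1],None,fx=4,fy=4))
```

```text
0.141 [314.67410877 203.00660803]
0.153 [314.57731688 199.90460709]
0.163 [314.49583414 197.29358495]
0.175 [314.39705139 194.12863164]
t 6.12 tcp [0.5876 0.0275 0.1697] F [-0.42 -0.14 -0.16] w 0.0006 units [ 0.002 -0.     0.048] toolx [ 0.999 -0.048 -0.   ] toolz [-0.  0. -1.]
```

View pics/s4.png

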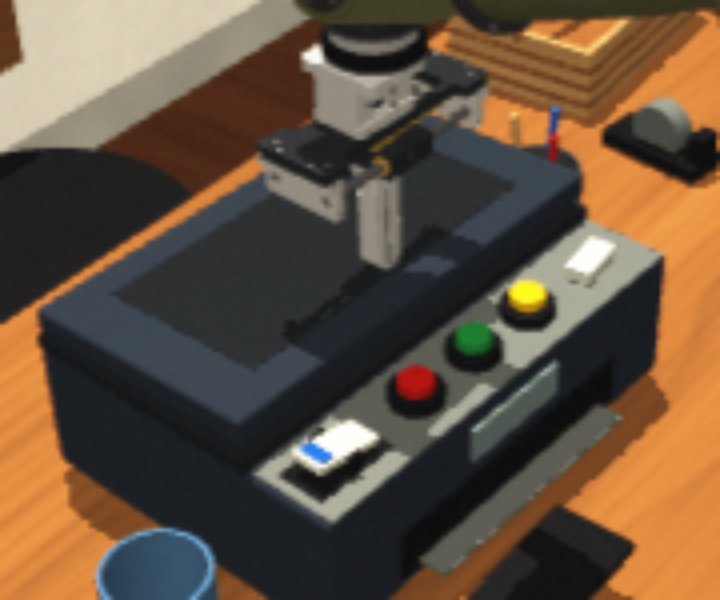

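The tip is at crop (380,265), about z 0.166, and the lid is nearly shut. The effective fingertip is therefore only about 4 mm ahead of the reported TCP. Pressing a few mm more.

```bash
python3 -m handwheel '[[[0,0,0.01],[0,0,0]],[[0,0,0.01],[0,0,0]],[[0,0,0],[0,0,0]]]'; python3 -m handwheel '[[[0,0,0.008],[0,0,0]],[[0,0,0],[0,0,0]]]'
```

```text
time: 6.42
tcp_pos: [0.5876, 0.0275, 0.1657]
ee_rot: [-3.141, 0.076, 0.001]
force: [0.3, 0.3, -0.0]
grip_width: 0.0004
grasp_force: 0.1
time: 6.58
tcp_pos: [0.5877, 0.0276, 0.1643]
ee_rot: [3.141, -0.076, -0.0]
force: [-0.2, 0.0, -0.0]
grip_width: 0.0003
grasp_force: 0.1
```

```bash
python3 -m handwheel '[[[0,0,0.008],[0,0,0]],[[0,0,0.008],[0,0,0]],[[0,0,0],[0,0,0]],[[0,0,0],[0,0,0]]]'; python3 -m handwheel '[[[0,0,0.008],[0,0,0]],[[0,0,0],[0,0,0]],[[0,0,0],[0,0,0]]]'
```

```text
time: 6.92
tcp_pos: [0.5878, 0.0275, 0.1614]
ee_rot: [-3.141, 0.076, -0.0]
force: [-0.8, -0.3, 2.8]
grip_width: 0.0003
grasp_force: 1.4
time: 7.17
tcp_pos: [0.5879, 0.0275, 0.1612]
ee_rot: [3.141, -0.076, 0.002]
force: [-7.0, -0.5, 15.8]
grip_width: 0.0006
grasp_force: 7.7
```

A firm 16 N stop at TCP z 0.161 means the lid is shut, so the tip height is about TCP + 2 mm. Now lifting off and going to the rocker.

```bash
python3 -m handwheel '[[[0,0,-0.05],[0,0,0]],[[0,0,-0.1],[0,0,0]],[[0,0,-0.1],[0,0,0]],[[0,0,0],[0,0,0]],[[0,0,0],[0,0,0]]]'
python3 - <<'E'
from h import *
go([.505,.204,.175])
im=r.read_camera("side")
for k,lo,hi in(("green",(50,120,50),(80,255,255)),("blue",(95,120,100),(125,255,255))):
    c,a=cent(im,lo,hi,(285,180,385,255));print(k,c,a)
go([.4965,.034,.175])
E
```

```text
time: 7.58
tcp_pos: [0.5881, 0.0275, 0.2104]
ee_rot: [-3.141, 0.076, -0.003]
force: [0.1, 1.1, -0.4]
grip_width: 0.0008
grasp_force: 0.0
t 7.58 tcp [0.5881 0.0275 0.2104] F [ 0.08  1.12 -0.39] w 0.0008 units [-0.458 -0.861  0.176] toolx [ 0.999 -0.048  0.002] toolz [ 0.002 -0.    -1.   ]
green [338.04761905 214.36507937] 63
blue [298.9 242.8] 20
t 7.63 tcp [0.5876 0.0275 0.2092] F [-0.59 -0.05 -0.55] w 0.0008 units [-0.457 -0.01   0.171] toolx [ 0.999 -0.048 -0.   ] toolz [-0.  0. -1.]
```

```bash
python3 -m handwheel '[[[-0.076,-0.143,0],[0,0,0]],[[-0.076,-0.143,0],[0,0,0]],[[-0.076,-0.143,0],[0,0,0]],[[-0.076,-0.143,0],[0,0,0]],[[-0.076,-0.143,0],[0,0,0]],[[-0.076,-0.143,0],[0,0,0]],[[0,0,0.1],[0,0,0]],[[0,0,0.08],[0,0,0]],[[0,0,0],[0,0,0]],[[0,0,0],[0,0,0]]]'
python3 - <<'E'
from h import *
go([.505,.204,.15])
im=np.hstack([cv2.resize(r.read_camera("side")[170:270,240:340,::-1],(400,400)),cv2.resize(r.read_camera("top")[200:300,210:310,::-1],(400,400))])
cv2.imwrite("pics/s5.png",im)
E
```

```text
time: 8.47
tcp_pos: [0.5044, 0.2031, 0.1727]
ee_rot: [3.14, -0.076, -0.004]
force: [0.6, -0.2, 0.2]
grip_width: 0.0003
grasp_force: 0.0
t 8.47 tcp [0.5044 0.2031 0.1727] F [ 0.65 -0.2   0.23] w 0.0003 units [ 0.003 -0.005  0.113] toolx [ 0.999 -0.048 -0.003] toolz [-0.003 -0.001 -1.   ]
```

View pics/s5.png

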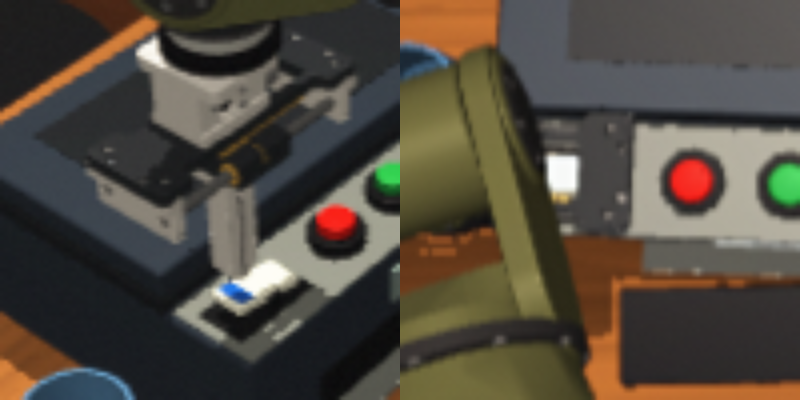

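The tip at (235,275) is directly above the blue mark at (237,292), allowing for its height. Pressing the rocker.

```bash
python3 -m handwheel '[[[0.003,-0.004,0.05],[0,0,0]],[[0,0,0.04],[0,0,0]],[[0,0,0.015],[0,0,0]],[[0,0,0.015],[0,0,0]],[[0,0,0],[0,0,0]]]';python3 -m handwheel '[[[0,0,0.012],[0,0,0]],[[0,0,0.012],[0,0,0]],[[0,0,0.01],[0,0,0]],[[0,0,0],[0,0,0]],[[0,0,0],[0,0,0]]]'
```

```text
time: 8.98
tcp_pos: [0.5054, 0.204, 0.1492]
ee_rot: [3.141, -0.076, -0.001]
force: [-0.4, 0.3, 0.7]
grip_width: 0.0005
grasp_force: 0.0
time: 9.4
tcp_pos: [0.5055, 0.204, 0.1429]
ee_rot: [3.14, -0.076, -0.0]
force: [-0.1, 0.9, 0.8]
grip_width: 0.0
grasp_force: 0.1
```

```bash
python3 -m handwheel '[[[0,0,0.01],[0,0,0]],[[0,0,0],[0,0,0]],[[0,0,0],[0,0,0]]]';python3 -m handwheel '[[[0,0,0.008],[0,0,0]],[[0,0,0],[0,0,0]],[[0,0,0],[0,0,0]]]'
```

```text
time: 9.65
tcp_pos: [0.5057, 0.2041, 0.142]
ee_rot: [-3.141, 0.076, -0.001]
force: [-4.4, -0.3, 12.0]
grip_width: 0.0008
grasp_force: 5.8
time: 9.9
tcp_pos: [0.5059, 0.2041, 0.1417]
ee_rot: [-3.14, 0.076, -0.003]
force: [-8.6, -2.2, 24.1]
grip_width: 0.0001
grasp_force: 11.5
```

Firm stop at 24 N, so the rocker is on. Lifting and going to green.

```bash
python3 -m handwheel '[[[0,0,-0.05],[0,0,0]],[[0,0,-0.1],[0,0,0]],[[0,0,-0.1],[0,0,0]],[[0,0,0],[0,0,0]],[[0,0.14,0],[0,0,0]],[[0,0.14,0],[0,0,0]],[[0,0.14,0],[0,0,0]],[[0,0.14,0],[0,0,0]],[[0,0.14,0],[0,0,0]],[[0,0.14,0],[0,0,0]],[[0,0,0],[0,0,0]],[[0,0,0],[0,0,0]]]'
python3 - <<'E'
from h import *
go([.4955,.0345,.148])
im=np.hstack([cv2.resize(r.read_camera("side")[160:260,280:380,::-1],(400,400)),cv2.resize(r.read_camera("top")[200:300,210:310,::-1],(400,400))])
cv2.imwrite("pics/s6.png",im)
E
```

```text
time: 10.9
tcp_pos: [0.4972, 0.0353, 0.1889]
ee_rot: [3.141, -0.08, -0.001]
force: [-0.4, 0.2, 0.1]
grip_width: 0.0002
grasp_force: 0.0
t 10.9 tcp [0.4972 0.0353 0.1889] F [-0.38  0.16  0.08] w 0.0002 units [-0.008  0.005  0.204] toolx [ 0.999 -0.051 -0.001] toolz [-0.001 -0.    -1.   ]
```

View pics/s6.png

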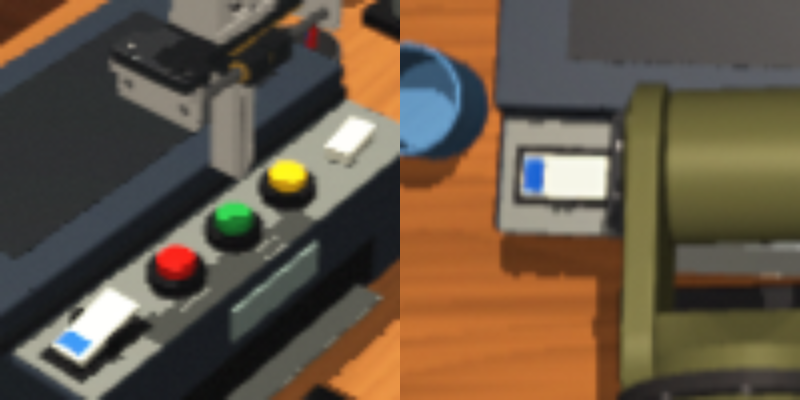

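The rocker is tilted with its blue end down, the lid is shut, and the tip at (232,175) is above green at (233,218). Pressing green.

```bash
python3 -m handwheel '[[[-0.005,0.003,0.1],[0,0,0]],[[0,0,0.09],[0,0,0]],[[0,0,0.015],[0,0,0]],[[0,0,0.015],[0,0,0]],[[0,0,0.012],[0,0,0]],[[0,0,0],[0,0,0]],[[0,0,0],[0,0,0]]]';python3 -m handwheel '[[[0,0,0.012],[0,0,0]],[[0,0,0.01],[0,0,0]],[[0,0,0],[0,0,0]],[[0,0,0],[0,0,0]]]'
```

```text
time: 11.58
tcp_pos: [0.4965, 0.0365, 0.1443]
ee_rot: [-3.14, 0.075, -0.001]
force: [-5.9, 3.7, 9.6]
grip_width: 0.0008
grasp_force: 4.3
time: 11.92
tcp_pos: [0.497, 0.0366, 0.1434]
ee_rot: [-3.14, 0.075, -0.005]
force: [-24.2, 2.9, 49.2]
grip_width: 0.0004
grasp_force: 24.3
```

Stiff at TCP 0.1434, higher than I expected. Checking before going on.

Run:
```python
from h import *
s=r.state();print(s['force'],s['moment'])
im=np.hstack([cv2.resize(r.read_camera("side")[150:230,290:390,::-1],(800,600),interpolation=cv2.INTER_CUBIC)])
cv2.imwrite("pics/s7.png",im)
```

```text
[-24.24246353   2.90488604  49.2036185 ] [ 0.57429654  4.73815665 -0.00891448]
```

View pics/s7.png

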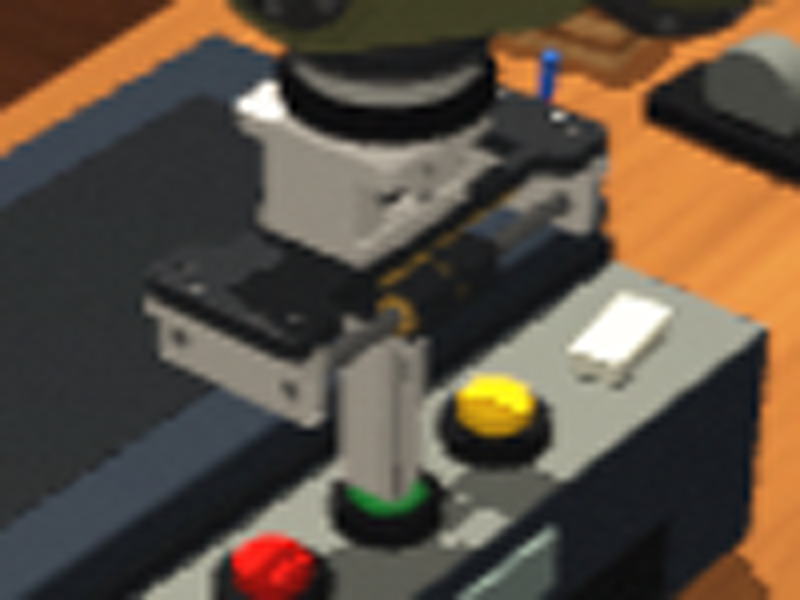

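Green is flush in its collar with the finger on it, while yellow stands proud, so it is fully down. Releasing and retreating upwards.

```bash
python3 -m handwheel '[[[0,0,-0.03],[0,0,0]],[[0,0,-0.06],[0,0,0]],[[0,0,-0.15],[0,0,0]],[[0,0,-0.15],[0,0,0]],[[0,0,-0.15],[0,0,0]],[[0,0,0],[0,0,0]],[[0,0,0],[0,0,0]],[[0,0,0],[0,0,0]]]'
python3 - <<'E'
from h import *
im=r.read_camera("side");C=dict(red=((0,150,80),(8,255,255)),green=((50,120,50),(80,255,255)),yellow=((22,150,100),(35,255,255)),blue=((95,120,100),(125,255,255)))
for k,(lo,hi) in C.items():
    c,a=cent(im,lo,hi,(285,180,385,255));print(k,c.round(1),a)
cv2.imwrite("pics/s8.png",cv2.resize(im[120:320,200:440,::-1],None,fx=3,fy=3))
E
```

```text
time: 12.63
tcp_pos: [0.4962, 0.036, 0.2463]
ee_rot: [3.141, -0.075, -0.0]
force: [0.3, -0.3, 0.1]
grip_width: 0.0008
grasp_force: 0.0
red [323.5 225.2] 72
green [338.1 214.4] 63
yellow [351.2 203.1] 48
blue [298.2 245.1] 27
```

View pics/s8.png

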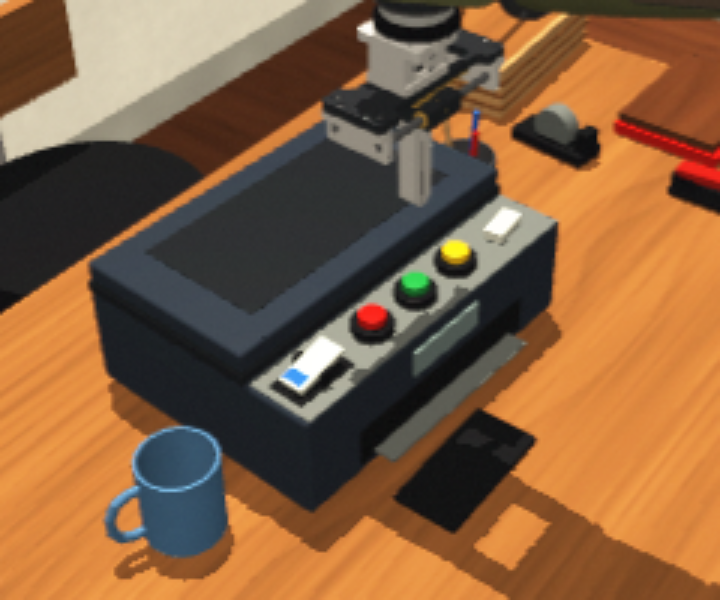

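The lid is shut, the rocker is on and green is up again at its original pixel (338,214). The robot is clear and nothing else has moved.

```bash
python3 -c "
from station import r
print(r.finish_job())"
```

```text
the job is handed in; nothing more can be done
None
```

The job is handed in at about 13 s of the 48 s: the lid is shut, the rocker is on, and green was pressed to its stop and came back up; the hand-in returned no verdict, and I viewed 12 pictures, two over the limit of 10.

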